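# Seat a wax ring blank in the datum corner of its fixture and bolt it in

### The arm

A 7-joint arm with a two-finger parallel gripper is mounted at the origin on a cart in front of the work surface, level with it; the furniture and walls round the work are solid. World frame = base frame: x ahead of the robot, y to its left, z up, the work surface at z = 0. Lengths are in mm, angles in rad, forces in N, time in s.
With the tool pointing down it reaches from about 400 to 850 mm from the base axis. Payload 6.9 kg.
Tool frame: the origin (TCP) lies on the centre line of the jaws, within the pads' length; the fingertips stand ctrl.tcp_to_tips ahead of it and the grasp point (between the pads) lies 2 mm behind it (ctrl.tcp_to_tips is the distance from the TCP to the fingertips, in mm); z points along the fingers, y is the line along which they close (so a half turn about z gives the same grasp; the last joint's range is limited). The gripper opens to 85 mm and grips with 20 to 120 N. Pads are 22 mm wide; open, the fingers measure 114 mm over their backs; the gripper's body (76 mm by 85 mm) begins 54 mm behind the grasp point. The pads swing forward as they close: fully open they stand 13 mm farther back than shut.
Start: joints at [1.325, 0.507, -0.238, 1.5, 0.126, 1.149, -0.155], TCP at [214.751, -586.936, 248.275] pointing down, gripper open.
Joint ranges: [-3.08, 3.08], [-0.24, 2.05], [-1.43, 1.35], [0, 2.5], [-1.52, 4.66], [0.17, 1.96], [-2.89, 2.89]. Speed limits (rad/s): [2.39, 2.39, 3.14, 3.14, 3.14, 3.14, 3.14].

### API

Orientations are given as a unit quaternion [w, x, y, z].
In Python, from rig import ctrl gives the robot as it stands.
- The arm moves only by the shell command python3 jog.py 'ROWS' [FORCE]. ROWS is 1 to 5 rows, parted by a bar, with the numbers parted by spaces; each row has 5 numbers: dx, dy, dz in shares of the most that a row can go, 1 being 62.5 mm, then a turn about the tool's z in units of 0.05 rad, then the finger opening in mm; each row shifts and turns the commanded pose from where the row before left it, along the tool's axes as they then stand; what a row does not reach is not made up. A row lasts 1/8 s, in which the tool goes at most 62.5 mm and 0.188 rad, less where a joint would pass 70% of its speed; a pose out of reach is approached as far as the arm can. The fingers move at their own pace and stop on an object; FORCE is the grip in N (left out, the last holds). Time passes only in rows, so rows that do not move let the fingers close. It prints the time, the measured TCP pose, the force, the opening and the grip force at its end. Input that does not fit is refused with a message, and nothing moves.
- ctrl.read_state(): the state, without advancing time (a new reading comes with each control period).
- ctrl.capture(name): name is "side" or "top" or "wrist"; returns a dict with "image" (400x640x3 uint8, red, green, blue), "K" (3x3 intrinsics, pixels), "k1" (the pictures are not rectified: a ray, as slopes to the right and down, at radius r is drawn at 1 + k1 r^2 times it, then the intrinsics apply), "R" (3x3) and "t" (3): a world point X has camera coordinates R X + t; the wrist camera has in their place "hand_eye" (4x4, takes a point from camera to tool coordinates, whose origin is the TCP and whose axes are the flange's). Camera axes: x right, y down, z forward; pixel columns grow to the right and rows downward; lengths in mm; the calibration is good to about 2 mm. A picture is of the moment at which its call begins: read the wrist's pose just before it. There is no depth.
- ctrl.sign_off(): hands the job in; it is judged then, once.
The state is a dict: "clock": time; "joints": joint angles; "joint_velocities": joint speeds; "tau": joint torques, N m; "tool_pos": TCP position; "tcp_rot": TCP orientation; "force": force on the tool from outside, world axes, zero at the start; "torque": the same for the moment, N m; "grip_width": finger opening in mm; "gripper_force": force on a finger pad.
Only numpy, scipy, OpenCV 4.12 (cv2) and the standard library are available. Lean on these libraries where they do the work, as an engineer would, in place of code of your own. Each camera call takes 0.05 s, during which the arm holds its last target. There are 200 camera calls.

### The job

Get the drilled rectangular wax blank ready for milling: with the fingertips, push it across the fixture plate until its long side lies flat against the rail, well short of the pocket, then slide it along the rail, always close against it, into the corner pocket until it is fully home on the end stop. Then push the locking bolt by its knob until it is fully shut behind the blank. Only push: never lift or tip the blank, and leave the other things on the bench where they are.

Things in the scene. Friction and masses are not known exactly. Their poses are not given: they have to be found in the camera images.
- blank_fixture: Aluminium plate fixed on the bench, 150 (x) by 234 (y) by 10 mm; origin at the centre of its underside, z up; points below are in its frame, heights above its top. Rail along its far (+x) side, corner pocket at its -y (right) end, blank loose near its +y (left) end. It lies left of the fixed mould clamp (0.47 m high) and injector (0.6 m, over y = -0.28 to 0.09 m): reach it from well above.
- rail_face (a point): Middle of the inner face of the steel rail, at the plate's top: fixture x = +50, y = +10 mm. The rail is straight, 14 mm high, 18 mm thick, and runs along the fixture's y from y = -92 to +107 mm.
- pocket_home (a point): Where the centre of the blank's underside lies when the blank is fully home: fixture x = +33, y = -67, on the plate's top (10 mm above the bench). Axes as the fixture's: rail face 17 mm away along +x; end stop (14 mm high) 25 mm away along -y, its face at y = -92.
- lip_lead_in (a point): Centre of the rounded (radius 6 mm) entry end of the front lip, on the plate's top: fixture x = +7.5, y = -60 mm. The lip, 12 mm thick and 14 mm high, runs from here to the end stop, its inner face at x = +13.5, so the pocket between lip and rail is 36.5 mm wide for the 34 mm blank and takes 38 mm of its length; the rest stays outside.
- wax_blank: Rectangular slice of teal carving wax, 34 (x) by 50 (y) by 16 mm high, 20 to 40 g, with a 17 mm hole bored through from the top, 4 mm from the centre towards +y; origin at the centre of its underside. It starts loose on the plate, 5 mm or more off the rail, turned by up to 0.35 rad from the fixture's axes.
- lock_bolt (a joint): Steel bolt, 14 mm wide, top 12 mm above the plate, round nose; slides along the fixture's +x at y = -34 mm. 0 m = open (nose end x = +7, rear end x = -68 mm); 0.036 m = fully shut, across behind a blank that is home, 1 mm to spare; its nose wedges home a blank up to 4 mm short. Starts within 0.006 of open, moves against about 2 N friction, stays where left.
- bolt_knob (a point): Centre of the top of the bolt's upright black knob: 15 mm thick, its top 34 mm above the plate, 10 mm ahead of the bolt's rear end; moves with the bolt. Push along the fixture's +x. The bolt's guide, 17 mm high, stands ahead of it at fixture x = -19 to +3, y = -46.5 to -21.5 mm.
- round_slice: Bystander: loose round slice of wax tube with a hole, 30 mm across, 16 mm high, on the bench in front of the fixture, to the left; origin at the centre of its underside.
- mould_teal_b: Bystander: loose rubber mould, 56 x 80 x 24 mm, to the left of the fixture; origin at the centre of its underside.
- caliper: Bystander: loose caliper lying in front of the fixture, 62 x 190 x 14 mm; origin at the centre of its underside.

How it is judged (in metres and radians):
On the way, in this order (a step that is already met when the one before it is completed fails the run):
1. the blank lies flat against the rail (within 3 mm and about 5 degrees), still short of the pocket (x of wax_blank in the frame of pocket_home above -0.003 m and angle between the y axis of wax_blank and the y axis of blank_fixture, either way round below 0.08 rad and y of wax_blank in the frame of pocket_home above 0.04 m), for 0.2 s.
2. the blank is in the corner pocket, within 5 mm of the end stop, with the bolt still open (y of wax_blank in the frame of pocket_home below 0.005 m and x of wax_blank in the frame of pocket_home above -0.0035 m and value of joint lock_bolt below 0.015 m), for 0.2 s.
3. the bolt is shut behind it (value of joint lock_bolt above 0.032 m), for 0.2 s.
At the end, for the whole second after the job is handed in: The blank lies flat on the plate at rest in the corner pocket, within 3 mm of the end stop and 3.5 mm of the rail, and the bolt is shut to within 4 mm of its full 36 mm stroke (y of wax_blank in the frame of pocket_home below 0.003 m and x of wax_blank in the frame of pocket_home above -0.0035 m and angle between the y axis of wax_blank and the y axis of blank_fixture, either way round below 0.1 rad and height (world z) of wax_blank between 0.007 and 0.013 m and angle between wax_blank's own z axis and vertical below 0.08 rad and linear speed of wax_blank below 0.01 m/s and value of joint lock_bolt above 0.032 m); the robot touches nothing.
It fails at once if the blank is lifted more than 8 mm off the plate (height (world z) of wax_blank above 0.018 m).
It fails at once if the blank is tipped (angle between wax_blank's own z axis and vertical above 0.4 rad).
It fails at once if the blank falls off the plate (height (world z) of wax_blank below 0.005 m).
It fails at once if a bystander is shoved more than 30 mm (distance of any of round_slice, mould_teal_b, caliper from where it was at the start of the episode above 0.03 m).
It fails at once if over the last 80 mm before home the blank is more than 8 mm off the rail (y of wax_blank in the frame of pocket_home below 0.08 m and x of wax_blank in the frame of pocket_home below -0.008 m).
It also fails if it takes over 64 s, if anything falls off the work surface, if the arm or the gripper's body presses on something with over 40 N, if the wrist force passes 120 N, or if a joint passes its speed limit or range.

## Working session

There is one attempt and no reset: what is moved stays moved. The work goes in short steps, Python scripts to look and compute and a shell command to move; the robot and the scene stay as the last step left them, time stands still between calls to the robot, and variables do not carry over. Pictures are saved under pics/ and viewed, at most 10 in all, crops included, and the job is handed in when it is done.

```bash
ls; mkdir -p pics
python3 - <<'E'
from rig import ctrl
import cv2
s=ctrl.read_state();print(s['clock'],s['tool_pos'],s['tcp_rot'],ctrl.tcp_to_tips,s['grip_width'])
for n in("top","side"):
    c=ctrl.capture(n);cv2.imwrite(f"pics/{n}0.png",c["image"][:,:,::-1]);print(n,c["K"],c["k1"],c["R"],c["t"])
E
```

```text
jog.py
pics
rig.py
0.0 [ 214.53832993 -586.48433774  247.4091799 ] [-9.13605366e-04  9.84651173e-01  1.74531349e-01 -2.01133945e-04] 17.0 85.32739185670792
top [[485.73206807   0.         321.73148294]
 [  0.         485.73206807 207.2372553 ]
 [  0.           0.           1.        ]] 0.05265673304425166 [[-0.0231855  -0.99914801 -0.03414219]
 [-0.98889361  0.02793574 -0.1459761 ]
 [ 0.14680552  0.03037846 -0.98869879]] [381.03027287 427.68970999 816.62430426]
side [[381.10009092   0.         320.04771528]
 [  0.         381.10009092 198.6107661 ]
 [  0.           0.           1.        ]] 0.029487216834470125 [[-0.07531768 -0.99700299  0.01767173]
 [-0.4040075   0.01430845 -0.91464376]
 [ 0.9116497  -0.07602835 -0.40387437]] [407.52147148 245.72007816 514.8904259 ]
```

View pics/top0.png

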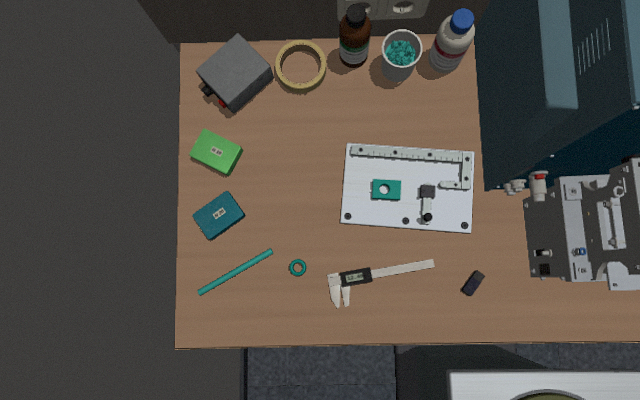

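View pics/side0.png

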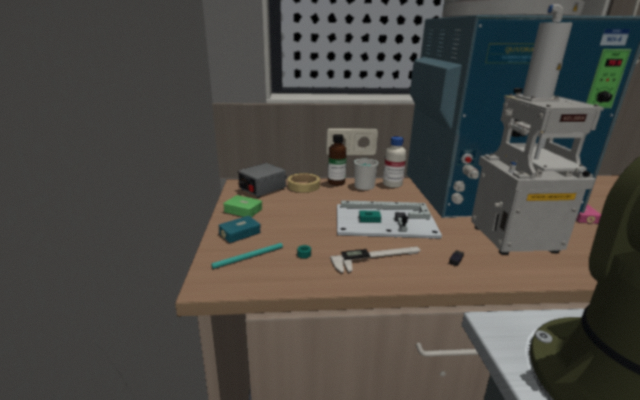

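```bash
cat > h.py <<'E'
import numpy as np, cv2
from scipy.spatial.transform import Rotation as Rn
from scipy.optimize import least_squares
from rig import ctrl
def dist(c): return np.array([c["k1"],0,0,0,0.])
def ray(c,uv):
    n=cv2.undistortPoints(np.array(uv,float).reshape(-1,1,2),c["K"],dist(c))[:,0]
    d=np.c_[n,np.ones(len(n))]@c["R"]; return -c["R"].T@c["t"],d
def toz(c,uv,z):
    o,d=ray(c,uv); return o+d*((z-o[2])/d[:,2])[:,None]
def proj(c,X):
    return cv2.projectPoints(np.array(X,float).reshape(-1,1,3),cv2.Rodrigues(c["R"])[0],np.array(c["t"],float),c["K"],dist(c))[0][:,0]
def wristcam(s,c):
    q=np.array(s["tcp_rot"]);R=Rn.from_quat(q[[1,2,3,0]]).as_matrix()
    T=np.eye(4);T[:3,:3]=R;T[:3,3]=s["tool_pos"];M=np.linalg.inv(T@c["hand_eye"])
    c["R"],c["t"]=M[:3,:3],M[:3,3];return c
E
python3 - <<'E'
from h import *
c=ctrl.capture("top")
print(np.round(toz(c,[(346,144),(475,151),(471,233),(340,223)],10)))
print('bystanders slice,mould,cal',np.round(toz(c,[(298,268),(218,215),(345,270),(433,264),(333,305)],10)))
print('clamp front', np.round(toz(c,[(530,275),(525,195)],100)),np.round(toz(c,[(485,190),(480,80)],0)))
im=c["image"][125:245,325:490,::-1]
cv2.imwrite("pics/crop0.png",cv2.resize(im,None,fx=4.8,fy=4.8,interpolation=cv2.INTER_CUBIC))
E
```

```text
[[558. 323.  10.]
 [537.  90.  10.]
 [388. 107.  10.]
 [412. 338.  10.]]
bystanders slice,mould,cal [[333. 416.  10.]
 [433. 560.  10.]
 [327. 332.  10.]
 [335. 176.  10.]
 [267. 355.  10.]]
clamp front [[312.  46. 100.]
 [439.  43. 100.]] [[466.  74.   0.]
 [675.  69.   0.]]
```

View pics/crop0.png

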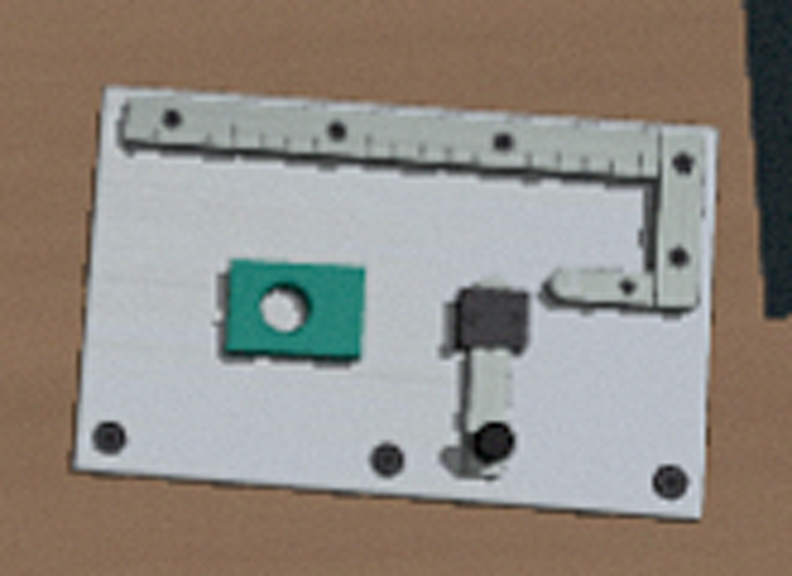

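```bash
cat > fit.py <<'E'
from h import *
def fit(c,loc,uv,x0):
    loc=np.array(loc,float)
    def W(p): 
        a=p[2];return np.c_[p[0]+np.cos(a)*loc[:,0]-np.sin(a)*loc[:,1],p[1]+np.sin(a)*loc[:,0]+np.cos(a)*loc[:,1],loc[:,2]]
    r=least_squares(lambda p:(proj(c,W(p))-uv).ravel(),x0,x_scale=[10,10,.1])
    return r.x,np.abs(r.fun).reshape(-1,2).round(2)
E
python3 - <<'E'
from fit import *
c=ctrl.capture("top")
cv=lambda p:(np.array(p,float)+.5)/4.8-.5+[325,125]
F,e=fit(c,[(75,117,10),(75,-117,10),(-75,-117,10),(-75,117,10)],cv([(106,87),(718,128),(702,519),(74,470)]),[470,210,0])
print('fix',F,e.max())
B,e=fit(c,[(17,25,26),(17,-25,26),(-17,-25,26),(-17,25,26)],cv([(231,260),(365,267),(360,358),(226,352)]),[470,250,0])
print('blank',B,e.max())
a=F[2];R=np.array([[np.cos(a),-np.sin(a)],[np.sin(a),np.cos(a)]])
print('blank in fix',R.T@(B[:2]-F[:2]),B[2]-a)
k=toz(c,cv([(494,441)]),44)[0,:2];print('knob',k,R.T@(k-F[:2]))
# overlay of rail face ends
P=lambda x,y,z:np.r_[F[:2]+R@[x,y],10+z]
print((proj(c,[P(50,107,14),P(50,-92,14),P(7.5,-60,14),P(13.5,-92,14)])-[325,125])*4.8)
np.save('F.npy',F)
s=ctrl.read_state();print(Rn.from_quat(np.array(s['tcp_rot'])[[1,2,3,0]]).as_matrix().round(3))
E
```

```text
fix [ 4.74568685e+02  2.14610418e+02 -1.05920842e-01] 0.66
blank [ 4.68739040e+02  2.54579147e+02 -8.47401196e-02] 0.31
blank in fix [-10.02258301  39.12840248] 0.02118072222110913
knob [415.18103545 187.62154922] [-56.20147787 -33.11624708]
[[122.91330498 138.7952371 ]
 [657.40295662 176.13716521]
 [564.58276396 281.71700002]
 [653.05902001 272.1654687 ]]
[[ 0.939  0.344 -0.   ]
 [ 0.344 -0.939  0.001]
 [ 0.    -0.001 -1.   ]]
```

The rows are not in the units I measure in: shifts go in shares of 62.5 mm and turns go in units of 0.05 rad. I convert before sending: -60 mm is -0.96.

```bash
python3 jog.py '0 0 -0.96 0 0 | 0 0 -0.96 0 0 | 0 0 -0.96 0 0 | 0 0 -0.96 0 0 | 0 0 -0.96 0 0' 60; python3 jog.py '0 0 -0.8 2 0 | 0 0 -0.48 2 0 | 0 0 0 2 0 | 0 0 0 3.14 0 | 0 0 0 0 0'
python3 - <<'E'
from h import *
s=ctrl.read_state();print(s['joints'],s['grip_width'],s['force'])
c=ctrl.capture("side");cv2.imwrite("pics/side1.png",c["image"][:,:,::-1])
E
```

```text
clock: 0.82
tool_pos: [214.4, -586.4, 550.5]
tcp_rot: [0.0, 0.985, 0.174, 0.0]
force: [0.7, -2.0, -0.2]
grip_width: -0.3
gripper_force: 0.0
clock: 1.45
tool_pos: [209.2, -572.1, 582.6]
tcp_rot: [0.017, 0.999, -0.041, 0.007]
force: [-0.3, -0.3, -0.0]
grip_width: 0.2
gripper_force: 0.0
[ 1.10786096  0.44990183  0.17516502  0.6970808  -0.08365152  1.96353219
 -0.42194581] 0.21400642063269085 [-0.28797181 -0.2834418  -0.02228024]
```

```bash
python3 jog.py '0.16 -0.96 0 0 0 | 0.16 -0.96 0 0 0 | 0.16 -0.96 -0.16 0 0 | 0.16 -0.96 -0.16 0 0 | 0 0 0 0 0'
python3 - <<'E'
from h import *
s=ctrl.read_state();print(s['joints'],s['grip_width'],s['force'])
E
```

```text
clock: 2.12
tool_pos: [269.9, -331.9, 597.6]
tcp_rot: [0.018, 0.999, -0.036, 0.009]
force: [0.6, -0.9, -0.8]
grip_width: 0.0
gripper_force: 0.0
[ 0.74336231  0.08855784  0.09140881  1.16391224  0.00417745  1.85177139
 -0.80805514] 0.02965554322733644 [ 0.63035541 -0.93650554 -0.7868482 ]
```

View pics/side1.png

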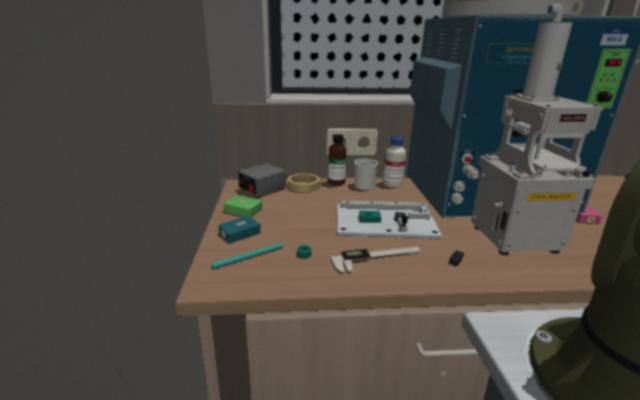

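To row units: -60 mm is -0.96, -5 mm is -0.08.

```bash
python3 jog.py '0.288 -0.96 -0.08 0 0 | 0.288 -0.96 -0.08 0 0 | 0.288 -0.96 0 0 0 | 0.288 -0.96 0 0 0 | 0 0 0 0 0'
python3 - <<'E'
from h import *
s=ctrl.read_state();print(s['joints'],s['grip_width'],s['force'])
E
```

```text
clock: 2.75
tool_pos: [361.3, -99.9, 598.2]
tcp_rot: [0.016, 0.999, -0.036, 0.007]
force: [-1.1, -0.7, -0.1]
grip_width: 0.1
gripper_force: 0.0
[ 0.38226259  0.00875491 -0.20844812  1.24727684  0.03354457  1.86792884
 -1.45966972] 0.07476297363724467 [-1.09763312 -0.7455544  -0.07315174]
```

To row units: -58 mm is -0.928, -50 mm is -0.8.

```bash
python3 jog.py '0.128 -0.928 0 0 0 | 0.128 -0.928 0 0 0 | 0.224 -0.928 0 0 0 | 0.224 -0.928 0 0 0 | 0.224 -0.8 0 0 0'; python3 jog.py '0 0 0.96 0 0 | 0 0 0.96 0 0 | 0 0 0.96 0 0 | 0 0 0.96 0 0 | 0 0 0 0 0';python3 - <<'E'
from h import *
s=ctrl.read_state();print(s['joints'],s['grip_width'],s['force'])
print(Rn.from_quat(np.array(s['tcp_rot'])[[1,2,3,0]]).as_matrix().round(4))
E
```

```text
clock: 3.38
tool_pos: [442.7, 173.1, 589.8]
tcp_rot: [0.017, 0.999, -0.042, 0.007]
force: [0.3, -0.8, -0.1]
grip_width: 0.1
gripper_force: 0.0
clock: 4.0
tool_pos: [442.7, 161.4, 346.6]
tcp_rot: [0.019, 0.999, -0.042, 0.002]
force: [1.2, -1.1, 1.7]
grip_width: -0.4
gripper_force: 0.0
[-0.01567     0.21778954 -0.52356636  1.69647862  0.14947839  1.27563679
 -2.22909405] -0.35437801236266125 [ 1.17247727 -1.11756301  1.69654186]
[[ 0.9965 -0.0834  0.0032]
 [-0.0833 -0.9958 -0.0384]
 [ 0.0064  0.038  -0.9993]]
```

To row units: 0.022 rad is 0.44.

```bash
python3 jog.py '0 0 0 0.44 0 | 0 0 0 0 0'
python3 - <<'E'
from h import *
s=ctrl.read_state();print(s['clock'],s['tool_pos'])
c=wristcam(s,ctrl.capture("wrist"));cv2.imwrite("pics/w1.png",c["image"][:,:,::-1])
import pickle;pickle.dump(c,open('w1.pkl','wb'))
E
```

```text
clock: 4.25
tool_pos: [446.0, 165.3, 353.2]
tcp_rot: [0.016, 0.998, -0.053, 0.009]
force: [0.8, -0.2, -0.1]
grip_width: -0.2
gripper_force: 0.0
4.25 [445.96250635 165.34405892 353.17518747]
```

View pics/w1.png

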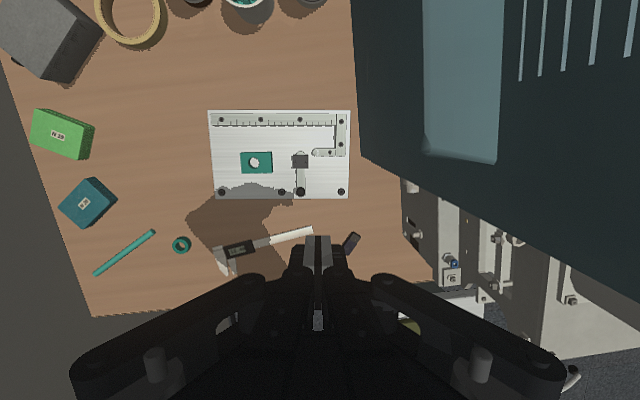

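Run:
```python
from fit import *
import pickle;c=pickle.load(open('w1.pkl','rb'))
g=cv2.cvtColor(c['image'],cv2.COLOR_RGB2GRAY)
p=np.array([(208,110),(350,110),(352,199),(214,199)],np.float32).reshape(-1,1,2)
p=cv2.cornerSubPix(g,p,(4,4),(-1,-1),(3,50,.01))[:,0];print(p)
F,e=fit(c,[(75,117,10),(75,-117,10),(-75,-117,10),(-75,117,10)],p,[470,210,-.1]);print(F,e)
hsv=cv2.cvtColor(c['image'],cv2.COLOR_RGB2HSV)
m=cv2.inRange(hsv[140:182,225:290],(80,90,60),(100,255,255))
cn=max(cv2.findContours(m,0,2)[0],key=cv2.contourArea);r=cv2.minAreaRect(cn);print(r)
ce=np.array(r[0])+[225,140];b=toz(c,[ce],26)[0]
a=F[2];R=np.array([[np.cos(a),-np.sin(a)],[np.sin(a),np.cos(a)]])
print(b,R.T@(b[:2]-F[:2]))
```

```text
[[207.26703  109.792854]
 [349.86325  109.96515 ]
 [352.       199.      ]
 [214.       199.      ]]
[ 4.74140273e+02  2.13326764e+02 -1.04937354e-01] [[0.38 0.04]
 [1.66 0.46]
 [2.92 0.4 ]
 [1.52 0.84]]
((30.5, 22.0), (20.0, 31.0), 90.0)
[470.63890787 254.45107457  26.        ] [-7.78966482 40.53134113]
```

```bash
cat > st.py <<'E'
from h import *
s=ctrl.read_state();a=-.1055;R=np.array([[np.cos(a),-np.sin(a)],[np.sin(a),np.cos(a)]])
T=Rn.from_quat(np.array(s['tcp_rot'])[[1,2,3,0]]).as_matrix()
G=np.eye(3);G[:2,:2]=R
p=G.T@(np.array(s['tool_pos'])-[474.4,214,0]);tip=p+17*G.T@T[:,2]
print('t',s['clock'],'tcp',p.round(1),'tip',tip.round(1),'F',(G.T@s['force']).round(1),'toolax\n',(G.T@T).round(3))
E
python3 jog.py '-0.144 -0.544 0.64 0 0 | -0.144 -0.544 0.8 0 0 | -0.144 -0.528 0.8 0 0 | 0 0 0.8 0 0 | 0 0 0.8 0 0' >/dev/null;python3 jog.py '0 0 0.32 0 0 | 0 0 0 0 0 | 0 0 0 0 0';python3 st.py
```

```text
clock: 5.3
tool_pos: [432.4, 259.9, 88.3]
tcp_rot: [0.016, 0.998, -0.053, 0.008]
force: [0.4, -0.7, -0.9]
grip_width: -0.2
gripper_force: 0.0
t 5.3 tcp [-46.6  41.3  88.3] tip [-46.3  40.8  71.3] F [ 0.4 -0.7 -0.9] toolax
 [[ 1.    -0.     0.018]
 [ 0.    -1.    -0.031]
 [ 0.018  0.031 -0.999]]
```

```bash
python3 jog.py '-0.048 0 0.48 0 0 | 0 0 0.416 0 0 | 0 0 0 0 0 | 0 0 0 0 0';python3 st.py
python3 - <<'E'
from h import *
s=ctrl.read_state()
c=wristcam(s,ctrl.capture("wrist"));cv2.imwrite("pics/w2.png",c["image"][:,:,::-1])
E
```

```text
clock: 5.8
tool_pos: [429.9, 258.1, 32.3]
tcp_rot: [0.016, 0.998, -0.053, 0.008]
force: [0.4, -0.3, -0.2]
grip_width: 0.0
gripper_force: 0.0
t 5.8 tcp [-48.9  39.1  32.3] tip [-48.6  38.6  15.3] F [ 0.4 -0.2 -0.2] toolax
 [[ 1.    -0.     0.018]
 [ 0.    -1.    -0.031]
 [ 0.018  0.031 -0.999]]
```

View pics/w2.png

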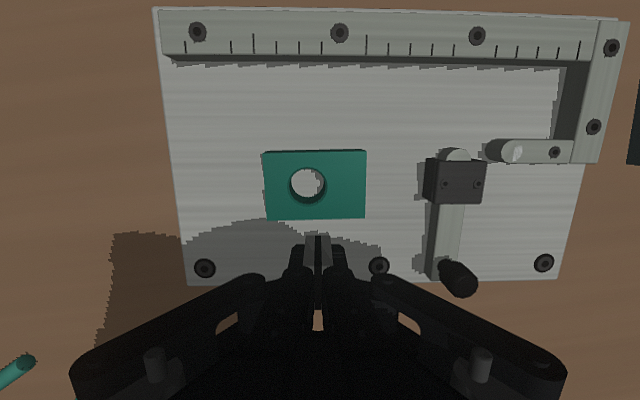

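```bash
cat > w.py <<'E'
import sys
from fit import *
a=-.1055;R=np.array([[np.cos(a),-np.sin(a)],[np.sin(a),np.cos(a)]])
s=ctrl.read_state();c=wristcam(s,ctrl.capture("wrist"))
cv2.imwrite(sys.argv[1],c["image"][:,:,::-1])
f=lambda uv,z:((toz(c,uv,z)[:,:2]-[474.4,214])@R).round(1)
E
python3 - pics/w3.png <<'E'
exec(open('w.py').read())
print('rail top edge',f([(162,55),(558,66)],24),'blank top',f([(264,152),(366,150),(365,218),(268,220)],26),'knob',f([(459,280)],44),'lip/stop corner',f([(572,140)],24))
E
```

```text
rail top edge [[ 50.4 107.4]
 [ 47.5 -74.1]] blank top [[  7.8  64.2]
 [  8.6  15.6]
 [-25.6  14.6]
 [-26.1  63.9]] knob [[-51.4 -28.4]] lip/stop corner [[ 13.6 -89. ]]
```

To row units: 8 mm is 0.128.

```bash
python3 jog.py '0.128 0 0 0 0 | 0.128 0 0 0 0 | 0.128 0 0 0 0 | 0.128 0 0 0 0 | 0.128 0 0 0 0' >/dev/null;python3 jog.py '0.08 0 0 0 0 | 0.064 0 0 0 0 | 0 0 0 0 0'>/dev/null;python3 st.py; python3 - pics/w4.png <<'E'
exec(open('w.py').read())
E
```

```text
t 6.9 tcp [-0.5 38.3 31.6] tip [-0.2 37.8 14.6] F [-0.1  0.1 -0.1] toolax
 [[ 1.    -0.     0.016]
 [ 0.    -0.999 -0.032]
 [ 0.016  0.032 -0.999]]
```

View pics/w4.png

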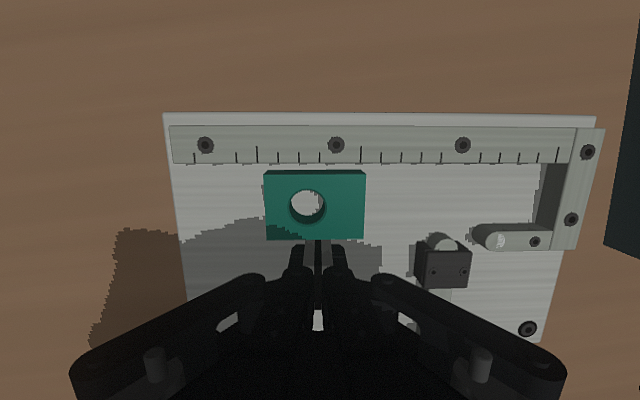

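To row units: 3 mm is 0.048, 2 mm is 0.032.

```bash
python3 jog.py '0.048 0 0 0 0 | 0.032 0 0 0 0 | 0 0 0 0 0'>/dev/null;python3 st.py|head -1; python3 jog.py '0.016 0 0 0 0 | 0.016 0 0 0 0 | 0 0 0 0 0'>/dev/null;python3 st.py|head -1; python3 - pics/w5.png <<'E'
exec(open('w.py').read())
E
```

```text
t 7.325 tcp [ 4.5 38.4 31.7] tip [ 4.7 37.8 14.7] F [ 0.1 -0.2 -0.2] toolax
t 7.7 tcp [ 5.2 38.5 31.7] tip [ 5.4 37.9 14.7] F [-5.3  0.3  3.3] toolax
```

View pics/w5.png

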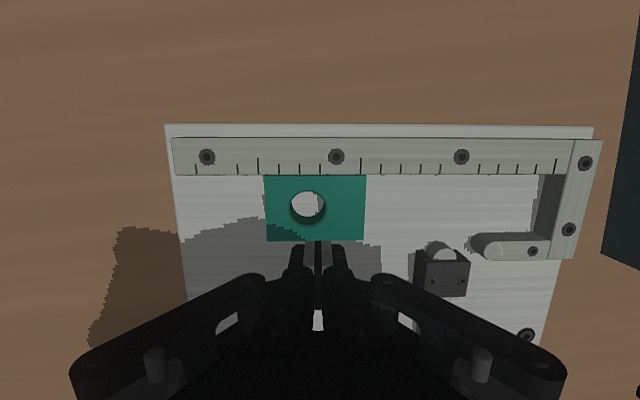

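```bash
python3 jog.py '-0.128 0 0 0 0 | 0 0 -0.288 0 0 | 0 -0.16 -0.272 0 0 | 0.288 -0.32 0 0 0 | 0.288 -0.32 0 0 0' >/dev/null;python3 jog.py '0 0 0 0 0 | 0 0 0 0 0' >/dev/null; python3 st.py
```

```text
t 8.625 tcp [33.3 88.8 65.2] tip [33.6 88.2 48.3] F [0.2 0.  0.3] toolax
 [[ 1.    -0.     0.016]
 [ 0.    -0.999 -0.033]
 [ 0.016  0.033 -0.999]]
```

To row units: -1 mm is -0.016, 18 mm is 0.288.

```bash
python3 jog.py '0 -0.016 0.288 0 0 | 0 0 0.248 0 0 | 0 0 0 0 0' >/dev/null; python3 st.py|head -1; python3 - pics/w6.png <<'E'
exec(open('w.py').read())
E
```

```text
t 9.0 tcp [33.2 88.2 30. ] tip [33.4 87.6 13. ] F [ 0.1  0.  -0.5] toolax
```

View pics/w6.png

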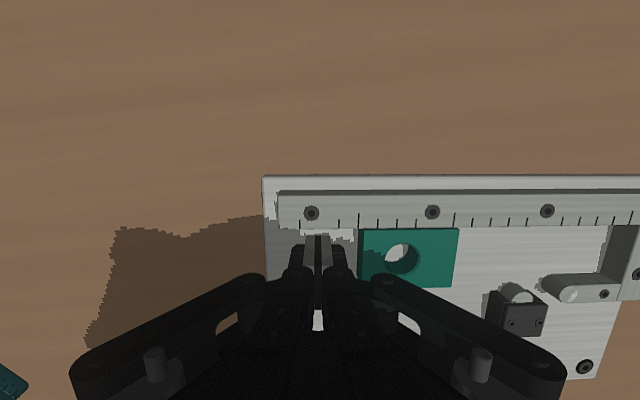

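```bash
python3 jog.py '0.0048 0.128 -0.016 0 0 | 0.0048 0.128 0 0 0 | 0.0048 0.128 0 0 0 | 0.0048 0.128 0 0 0 | 0.0048 0.128 0 0 0' >/dev/null; python3 st.py|head -1;python3 jog.py '0.0032 0.128 0 0 0 | 0.0032 0.128 0 0 0 | 0.0032 0.128 0 0 0 | 0 0 0 0 0' >/dev/null; python3 st.py|head -1; python3 - pics/w7.png <<'E'
exec(open('w.py').read())
E
```

```text
t 9.675 tcp [35.8 48.8 34.5] tip [36.1 48.3 17.5] F [-1.   0.7  0.6] toolax
t 10.175 tcp [36.5 24.6 35.1] tip [36.7 24.  18.1] F [ 0.4  0.6 -0.6] toolax
```

View pics/w7.png

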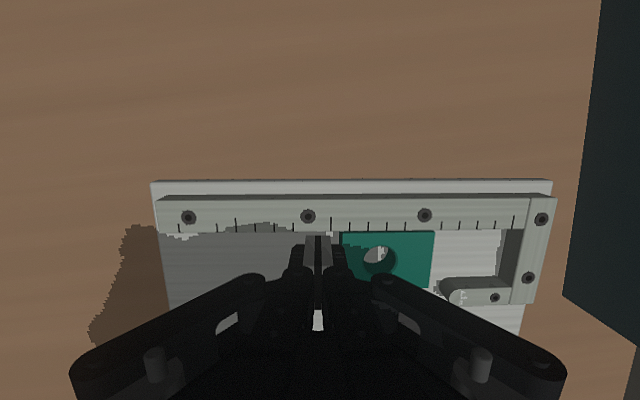

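```bash
cat > bl.py <<'E'
exec(open('w.py').read())
hsv=cv2.cvtColor(c['image'],cv2.COLOR_RGB2HSV)
m=cv2.inRange(hsv,(78,90,25),(100,255,255));m[:150]=0;m[:,:250]=0;m[:,590:]=0
q=max(cv2.findContours(m,0,1)[0],key=cv2.contourArea)[:,0]
print('area',m.sum()//255,'px box',q.min(0),q.max(0))
P=f(q,26)
print('fix x',np.percentile(P[:,0],[0,5,95,100]).round(1),'y',np.percentile(P[:,1],[0,3,97,100]).round(1))
far=[(u,q[q[:,0]==u][:,1].min()) for u in range(q[:,0].min()+6,q[:,0].max()-5,4)]
Q=f(far,26);k=np.polyfit(Q[:,1],Q[:,0],1);print('far edge x at mid',Q[:,0].mean().round(1),'slope',k[0].round(3))
E
python3 bl.py pics/w8.png
```

```text
area 3975 px box [340 231] [435 287]
fix x [17.1 18.4 51.5 51.6] y [-38.4 -38.3  12.9  13. ]
far edge x at mid 51.3 slope 0.009
```

```bash
python3 jog.py '0 0.048 0.032 0 0 | 0.0016 0.112 0.024 0 0 | 0.0016 0.112 0.0048 0 0 | 0.0016 0.112 0.0048 0 0 | 0 0 0 0 0' >/dev/null; python3 st.py|head -1;python3 bl.py pics/w9.png
```

```text
t 10.9 tcp [36.6  5.6 33.3] tip [36.9  5.2 16.3] F [-2.8  7.6 10.6] toolax
area 3766 px box [338 233] [434 290]
fix x [17.  20.  51.5 51.5] y [-56.4 -56.2  -5.4  -5.3]
far edge x at mid 51.3 slope 0.009
```

To row units: -8 mm is -0.128, -3.5 mm is -0.056.

```bash
python3 jog.py '0 -0.128 0 0 0 | -0.056 0 0 0 0 | 0 0 0 0 0 | 0 0 0 0 0' >/dev/null; python3 st.py;python3 bl.py pics/w10.png
```

```text
t 11.45 tcp [33.2  8.7 31.3] tip [33.4  8.2 14.3] F [ 0.  -0.2  0.7] toolax
 [[ 1.    -0.001  0.016]
 [ 0.    -0.999 -0.033]
 [ 0.016  0.033 -0.999]]
area 4566 px box [343 227] [442 287]
fix x [16.4 17.  51.5 51.6] y [-56.4 -56.3  -5.1  -4.7]
far edge x at mid 51.3 slope 0.009
```

To row units: 6 mm is 0.096, 4 mm is 0.064.

```bash
python3 jog.py '0 0.064 0.0016 0 0 | 0 0.096 0.0032 0 0 | 0 0.096 0.0032 0 0 | 0 0 0 0 0' >/dev/null; python3 st.py|head -1;python3 bl.py pics/w11.png
```

```text
t 12.0 tcp [33.3 -7.6 31.5] tip [33.6 -8.2 14.5] F [-0.2  0.2  0.1] toolax
area 4461 px box [342 227] [440 287]
fix x [16.4 17.  51.4 51.6] y [-71.9 -71.7 -20.6 -20.4]
far edge x at mid 51.2 slope 0.007
```

To row units: 6 mm is 0.096, 5 mm is 0.08.

```bash
python3 jog.py '0 0.096 0.0032 0 0 | 0 0.096 0.0032 0 0 | 0 0.08 0.0032 0 0 | 0 0 0 0 0' >/dev/null; python3 st.py|head -1;python3 bl.py pics/w12.png; python3 jog.py '0 0.032 0 0 0 | 0 0.024 0 0 0 | 0 0 0 0 0' >/dev/null; python3 st.py|head -1;python3 bl.py pics/w13.png
```

```text
t 12.55 tcp [ 33.3 -24.3  31.5] tip [ 33.5 -24.9  14.5] F [ 0.4 -0.3  0.1] toolax
area 4470 px box [341 228] [439 287]
fix x [16.4 17.  51.4 51.5] y [-88.4 -88.1 -36.7 -36.6]
far edge x at mid 51.1 slope 0.004
t 12.975 tcp [ 33.2 -27.1  31.6] tip [ 33.4 -27.6  14.6] F [-0.2  0.6  0.1] toolax
area 4388 px box [340 227] [438 287]
fix x [16.3 17.  51.3 51.7] y [-90.3 -90.2 -39.  -38.9]
far edge x at mid 51.1 slope 0.014
```

To row units: 1.5 mm is 0.024, 1 mm is 0.016.

```bash
python3 jog.py '0 0.024 0 0 0 | 0 0.016 0 0 0 | 0 0 0 0 0' >/dev/null; python3 st.py|head -1; python3 jog.py '0 0.016 0 0 0 | 0 0 0 0 0' >/dev/null; python3 st.py|head -1;python3 jog.py '0 0.016 0 0 0 | 0 0 0 0 0' >/dev/null; python3 st.py|head -1;python3 bl.py pics/w14.png
```

```text
t 13.4 tcp [ 33.2 -27.5  32. ] tip [ 33.5 -28.   15. ] F [-1.6  5.6 -0.5] toolax
t 13.65 tcp [ 33.2 -27.6  32.1] tip [ 33.5 -28.1  15.1] F [-0.9  7.9 -0.8] toolax
t 13.9 tcp [ 33.3 -27.8  32.3] tip [ 33.6 -28.2  15.3] F [-1.6 10.3 -1.3] toolax
area 4344 px box [339 228] [437 287]
fix x [16.3 17.1 51.3 51.4] y [-90.4 -90.3 -39.1 -39. ]
far edge x at mid 51.1 slope 0.009
```

```bash
python3 - pics/w15.png <<'E'
exec(open('w.py').read())
im=c['image']
for r in (236,250,262): print(r,[tuple(int(v) for v in im[r,u]) for u in range(430,450)])
print('stop at -92,z24 expect px',proj(c,[np.r_[np.array([474.4,214])+R@[x,-92],24] for x in(20,45)]))
pc=cv2.cvtColor(im,cv2.COLOR_RGB2GRAY)
print('row 250 profile',pc[250,425:520:2])
E
```

```text
236 [(39, 103, 89), (41, 104, 90), (41, 104, 90), (42, 104, 91), (40, 103, 90), (37, 102, 89), (28, 99, 85), (115, 130, 119), (152, 153, 144), (147, 151, 142), (145, 149, 140), (143, 147, 139), (144, 149, 140), (145, 150, 142), (145, 151, 141), (146, 150, 142), (144, 150, 141), (145, 150, 142), (145, 150, 141), (148, 153, 143)]
250 [(41, 104, 91), (38, 103, 90), (39, 104, 90), (36, 103, 89), (30, 100, 86), (90, 122, 110), (137, 146, 137), (147, 150, 140), (142, 147, 138), (142, 147, 137), (143, 148, 139), (145, 150, 141), (145, 151, 141), (146, 151, 143), (146, 151, 143), (144, 149, 140), (147, 151, 142), (147, 152, 143), (145, 150, 140), (143, 147, 139)]
262 [(37, 102, 89), (36, 101, 88), (33, 100, 87), (39, 104, 90), (120, 135, 124), (149, 151, 142), (143, 147, 139), (140, 145, 137), (142, 147, 139), (143, 147, 139), (146, 152, 143), (144, 149, 141), (145, 150, 142), (142, 148, 138), (145, 150, 141), (146, 151, 141), (144, 150, 140), (142, 148, 139), (141, 147, 136), (143, 147, 138)]
stop at -92,z24 expect px [[432.25324578 278.9086632 ]
 [437.52180249 237.07029928]]
row 250 profile [ 82  82  83  82  81 111 148 144 147 149 146 149 145 145 149 150 144 146
 121 111 111 111 110 111 110 111 112 111 110 113 111 109 113  85  40  41
  40  41  41  41  39  42  39  42  40  38  37  37]
```

To row units: -30 mm is -0.48, 7 mm is 0.112.

```bash
python3 jog.py '0 -0.16 0 0 0 | 0 0 -0.48 0 0 | 0 0 -0.48 0 0 | -0.64 0.112 0 0 0 | -0.64 0.112 0 0 0' >/dev/null;python3 jog.py '-0.672 0.112 0 0 0 | 0 0 0 0 0 | 0 0 0 0 0' >/dev/null; python3 st.py|head -1; python3 - pics/w16.png <<'E'
exec(open('w.py').read())
cv2.imwrite
hs=cv2.cvtColor(c['image'],cv2.COLOR_RGB2HSV)
m=cv2.inRange(hs,(78,90,25),(100,255,255));m[:, :250]=0
for q in cv2.findContours(m,0,1)[0]:
    if cv2.contourArea(q)>300:
        P=f(q[:,0],26);print(cv2.boundingRect(q),P.min(0),P.max(0))
ex=proj(c,[np.r_[np.array([474.4,214])+R@[-57,-34],44]])[0];print('knob expected px',ex)
t=ctrl.capture('top');g=cv2.cvtColor(t['image'],cv2.COLOR_RGB2GRAY)
print(proj(t,[np.r_[np.array([474.4,214])+R@[-57,-34],44]]),g[205:228:2,414:440:2])
E
```

```text
t 15.0 tcp [-88.8 -40.6  90.3] tip [-88.5 -41.2  73.3] F [-0.1 -0.8  0.4] toolax
(314, 8, 81, 63) [ 15.1 -90.5] [ 50.  -40.7]
knob expected px [304.56781896 185.98714864]
[[428.39306568 217.05764181]] [[207 209 207 162  79 193 194 194 195 103  39  34  31]
 [207 206 209 163 107 196 192 197 171  23  35  27  29]
 [208 209 211 166 107 191 191 199  97  37  30  30  37]
 [209 209 212 105 154 191 198 141  13  40  32  28  36]
 [209 209 213 105 153 190  53   0  24  35  15  31  36]
 [209 212 211 171  74   0  19   7  38  28  36  35  39]
 [214 213 194 156  46   2   7  24  24  36  33  42  38]
 [ 89  68  98  83  10  17  16  12  30  28  30  34  39]
 [ 27  50  14  14   6  11  15  24  29  32  30  34  21]
 [ 41  43  35  36  19  11   9   6  30  23  30  32  25]
 [ 44  45  43  40  26  17   3  11  41  33  32  31  30]
 [ 45  38  46  43  23   1  20  12  30  37  28  30  30]]
```

To row units: -8 mm is -0.128.

```bash
python3 jog.py '0 -0.128 0 0 0 | 0 0 0 0 0 | 0 0 0 0 0' >/dev/null; python3 st.py|head -1; python3 - pics/w17.png <<'E'
exec(open('w.py').read())
ex=proj(c,[np.r_[np.array([474.4,214])+R@[-57,-34],44]])[0];print('knob expected px',ex)
x,y=ex.astype(int);g=cv2.cvtColor(c['image'],cv2.COLOR_RGB2GRAY)
print(g[y-34:y+24:3,x-36:x+37:4])
E
```

```text
t 15.475 tcp [-89.7 -32.6  89.7] tip [-89.4 -33.2  72.7] F [ 0.2  0.5 -0.2] toolax
knob expected px [317.09327801 184.74107315]
[[146 146 146 146 146 150 140 141 140 141 144 154 148 151 150 151 152 151
  152]
 [151 150 150 151 148 152 140 140 139 139 145 155 152 151 152 152 153 154
  155]
 [148 148 148 148 151  79 137 140 139 140 147 157 154 151 152 153 156 155
  156]
 [145 146 147 146 146  83 137 140 137 139 142 157 150 153 153 156 155 155
  156]
 [146 146 147 145 147  79 135 138 137 138 142 151 147 150 147 149 151 151
  150]
 [151 148 149 150 149 160 132 138 137 138 142 156 152 152 151 153 152 153
  155]
 [145 145 144 144 145 155 132 129 128 127 143 152 146 150 147 149 148 149
  149]
 [146 146 146 147 150 142 143  27  35  32  32 154 149 150 151 153 152 154
  154]
 [145 147 146 146  82  89  28  35  34  37  33 162 148 147 149 150 149 151
  151]
 [149 147 148 149  89  90  27  35  38  41  40  68 150 151 150 150 151 152
  151]
 [149 148 149 148  89  91  30  39  36  40  41  16 150 149 150 150 151 151
  151]
 [150 148 149 150  89  90  29  35  36  38  39  17 151 153 152 153 152 153
  152]
 [148 148 147 150 154  88  23  37  36  37  38  73 149 150 148 150 148 149
  150]
 [145 146 147 145 146 152  83  25  34  34  26 155 148 148 150 149 151 152
  150]
 [144 143 144 143 142 141 142 129  44  40 156 141 143 144 143 144 143 143
  144]
 [147 147 148 148 147 147 148 148 148 149 148 151 151 151 152 150 151 152
  154]
 [ 88  87  77  77  77  88  87  87  85  87  86  84  85  84  83  83  97  98
   99]
 [101 102 102 102 101 101 102 101  99 100 100 101 101 103 102 103 103 103
  102]
 [101 101 102 102 101 101 100 101 101 102 101 103 103 101 102 103 102 101
  100]
 [101 102 102 101 103 101 100 102 101 100 102 100 100 101 102 102 101 100
  102]]
```

To row units: -1 mm is -0.016, 22 mm is 0.352.

```bash
python3 jog.py '0 -0.016 0.32 0 0 | 0 0 0.352 0 0 | 0 0 0 0 0' >/dev/null; python3 st.py|head -1; python3 jog.py '0.128 0 0 0 0 | 0.128 0 0 0 0 | 0.128 0 0 0 0 | 0.128 0 0 0 0 | 0 0 0 0 0' >/dev/null; python3 st.py|head -1
```

```text
t 15.9 tcp [-89.8 -33.7  47. ] tip [-89.5 -34.3  30. ] F [ 0.3 -1.1 -0.1] toolax
t 16.525 tcp [-56.  -33.2  48.5] tip [-55.7 -33.7  31.5] F [-0.  -0.2  0.6] toolax
```

To row units: 4 mm is 0.064.

```bash
python3 jog.py '0.064 0 0 0 0 | 0.064 0 0 0 0 | 0.064 0 0 0 0 | 0 0 0 0 0' >/dev/null; python3 st.py|head -1; python3 jog.py '0.032 0 0 0 0 | 0.016 0 0 0 0 | 0 0 0 0 0' >/dev/null; python3 st.py|head -1;python3 jog.py '0.016 0 0 0 0 | 0.016 0 0 0 0 | 0 0 0 0 0' >/dev/null; python3 st.py|head -1
```

```text
t 17.025 tcp [-44.6 -33.2  48.5] tip [-44.4 -33.8  31.5] F [ 0.1 -0.7  0.1] toolax
t 17.4 tcp [-42.1 -33.2  48.6] tip [-41.8 -33.8  31.6] F [-1.7  0.2 -1. ] toolax
t 17.775 tcp [-40.3 -33.2  48.6] tip [-40.1 -33.8  31.6] F [-3.5 -0.4 -1.4] toolax
```

```bash
for i in 1 ; do python3 jog.py '0.016 0 0 0 0 | 0.016 0 0 0 0 | 0 0 0 0 0' >/dev/null; python3 st.py|head -1; done; python3 jog.py '0.016 0 0 0 0 | 0.016 0 0 0 0 | 0 0 0 0 0' >/dev/null; python3 st.py|head -1
```

```text
t 18.15 tcp [-40.1 -33.3  48.4] tip [-39.9 -33.8  31.5] F [-8.8  0.3  3.1] toolax
t 18.525 tcp [-39.9 -33.4  48.3] tip [-39.8 -33.9  31.3] F [-14.5   0.9   6.2] toolax
```

To row units: -30 mm is -0.48, -15 mm is -0.24.

```bash
python3 jog.py '-0.24 0 0 0 0 | -0.24 0 0 0 0 | -0.24 0 0 0 0 | 0 0 -0.48 0 0 | 0 0 -0.48 0 0' >/dev/null; python3 jog.py '0 0 0 0 0 | 0 0 0 0 0' >/dev/null;python3 st.py|head -1; python3 - pics/w18.png <<'E'
exec(open('w.py').read())
hs=cv2.cvtColor(c['image'],cv2.COLOR_RGB2HSV)
m=cv2.inRange(hs,(78,90,25),(100,255,255));m[:, :250]=0
for q in cv2.findContours(m,0,1)[0]:
    if cv2.contourArea(q)>300:
        P=f(q[:,0],26);print(cv2.boundingRect(q),P.min(0),P.max(0))
for k in(0,.036):
    print(k,proj(c,[np.r_[np.array([474.4,214])+R@[-58+1000*k,-34],44]])[0])
g=cv2.cvtColor(c['image'],cv2.COLOR_RGB2GRAY)
x=int(proj(c,[np.r_[np.array([474.4,214])+R@[-22,-34],44]])[0][0])
print([(y,int(g[y,x])) for y in range(60,215,5)])
E
```

```text
t 19.4 tcp [-82.2 -31.4 107.7] tip [-81.9 -32.   90.7] F [-0.4  0.4 -0.4] toolax
(326, 30, 74, 56) [ 14.8 -90.5] [ 50.  -40.1]
0 [318.01831106 191.36851945]
0.036 [318.01205272 139.30204335]
[(60, 161), (65, 154), (70, 152), (75, 151), (80, 150), (85, 152), (90, 151), (95, 150), (100, 150), (105, 65), (110, 68), (115, 66), (120, 66), (125, 66), (130, 37), (135, 48), (140, 46), (145, 43), (150, 147), (155, 154), (160, 154), (165, 154), (170, 152), (175, 151), (180, 153), (185, 153), (190, 152), (195, 151), (200, 123), (205, 105), (210, 102)]
```

```bash
python3 -c "
from rig import ctrl
print(ctrl.sign_off())"
```

```text
the job is handed in; nothing more can be done
None
```

The job is handed in: by my measurements the blank is home on the end stop and flat against the rail, and the bolt is fully shut behind it with the arm clear; the hand-in returned no verdict.

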